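Hang the paint tin on the guarded hook

ROBOT

A 6-joint arm with a two-finger parallel gripper is mounted at the origin on a cart in front of the work surface, level with it; the furniture and walls round the work are solid. World frame = base frame: x ahead of the robot, y to its left, z up, the work surface at z = 0. Lengths are in m, angles in degrees, forces in N, time in s.
With the tool pointing down it reaches from about 0.4 to 0.825 m from the base axis. Payload 7 kg.
Tool frame: the origin (TCP) lies on the centre line of the jaws, within the pads' length; the fingertips stand 8 mm ahead of it and the grasp point (between the pads) lies 11 mm behind it; z points along the fingers, y is the line along which they close (so a half turn about z gives the same grasp; the last joint's range is limited). The gripper opens to 88 mm and grips with 3 to 60 N. Pads are 19 mm wide; open, the fingers measure 130 mm over their backs; the gripper's body (78 mm by 193 mm) begins 47 mm behind the grasp point.
Start: joints at [-47.091, 20.546, 0.682, 0, -70.136, -16.507], TCP at [0.3, -0.605, 0.235] pointing down, gripper open.
Joint ranges: [-176.03, 176.03], [-82.01, 121.73], [-58.28, 71.71], [-173.87, 95.51], [-174.79, -0.11], [-173.66, 173.66]. Speed limits (degrees/s): [136.94, 136.94, 172.46, 180, 180, 180].

INTERFACE

Orientations are given as [roll, pitch, yaw] about the fixed x, y, z axes, in that order (R = Rz(yaw) Ry(pitch) Rx(roll)).
In Python, from plant import ctrl, vision gives the robot as it stands. The module is installed in compiled form; this text tells all that it offers.
- The arm moves only by the tool move_arm, never from a script. Its argument "moves" is one flat list of numbers, 7 for each row, row after row: the finger opening in cm, from 0 to 8.76, then the shift along the tool's x, y, z in cm, then the turn, a rotation vector about the tool's x, y, z in rad. A call has 1 to 8 rows; each row shifts and turns the commanded pose from where the row before left it, along the tool's axes as they then stand; what a row does not reach is not made up. A row lasts 1/10 s, in which the tool goes at most 50 mm and 8.59 degrees, less where a joint would pass 70% of its speed; a pose out of reach is approached as far as the arm can. A call with a gripper value outside its range is refused whole. The fingers move at their own pace and stop on an object; the grip force is fixed at half the most. Time passes only in rows, so rows that do not move let the fingers close. It gives the time, the measured TCP pose, the force, the opening and the grip force at its end, in the units of the state.
- ctrl.get_obs(): the state, without advancing time (a new reading comes with each control period).
- vision.snapshot(name): name is "side" or "top" or "wrist"; returns (picture, depth): 400x640x3 uint8, red, green, blue; 400x640 float32, m along the optical axis (not along the pixel's ray), 0 where there is no reading.
- vision.camera_model(name): a dict with "vertical_fov" (degrees; the focal length in pixels is half the picture's height over the tangent of half this angle, whatever the lens; pixels are square), "cx", "cy" (the principal point, pixels), "D" ([k1, k2, p1, p2, k3] as OpenCV has them; the pictures are not rectified), "cam_to_world" (4x4, takes a point from camera to world coordinates). Camera axes: x right, y down, z forward; pixel columns grow to the right and rows downward; lengths in m; the calibration is good to about 2 mm. A picture is of the moment at which its call begins: read the wrist's pose just before it. camera_model takes no time and is no camera call; for the wrist camera it gives the pose at the moment of the call.
- ctrl.close_job(): hands the job in; it is judged then, once.
The state is a dict: "clock": time; "joint_pos": joint angles; "qvel": joint speeds; "tau": joint torques, N m; "tool_pos": TCP position; "orientation": TCP orientation; "force": force on the tool from outside, world axes, zero at the start; "moment": the same for the moment, N m; "opening": finger opening in m; "gripper_force": force on a finger pad.
Only numpy, scipy, OpenCV 4.12 (cv2) and the standard library are available. Lean on these libraries where they do the work, as an engineer would, in place of code of your own. Each camera call takes 0.05 s, during which the arm holds its last target. There are 200 camera calls.

TASK

Clear the paint tin off the welding table: swing its flat-lying wire bail upright while the tin still stands, then carry the tin by the bail to the hook stand and slide the bare middle of the bail under the hook's guard, back into its seat. The height of the hook is not known, so feel for it gently, let the tin's weight down onto the hook before you let go, and leave the tin hanging still. Keep the tin upright and leave the screwdriver, the jar and the hex key where they are.

Things in the scene. Friction and masses are not known exactly. Their poses are not given: they have to be found in the camera images.
- tin: closed bare-metal paint tin, 100 mm diameter, 110 mm high, 0.4 to 0.65 kg with its bail. Origin at the centre of its underside, z up. The bail's pivot axis is the tin's y axis, 95 mm above the underside. At the start the bail lies flat to the tin's -x side, its crown 57 mm clear of the wall.
- bail_crown (a point): middle of the bail's straight crown bar (along the tin's y), on the wire's centre line. The bail is a U of 6 mm wire, 110 mm wide, crown 110 mm from the pivot axis, so 205 mm above the underside and 95 mm above the lid when upright. Two black 10 mm grip sleeves, free to turn, cover the crown from 17 to 41 mm either side of this point: grip one; the bare 34 mm between them goes on the hook.
- tin_bail (a joint): bail angle in rad: 0 = lying flat to the tin's -x side (level), 1.57 = upright over the tin, 3.14 = flat on the other side. It swings freely and falls flat when let go; the grip sleeves turn freely on the wire, so a held bail can swing about its crown.
- hook_stand: steel stand bolted to the table, one hook on a telescopic post. Origin on the table top straight below the middle of the hook's seat; z up; the hook, a bar 10 mm wide (y +-5), points to -x of this frame (roughly to the robot); the post is 85 mm to +x, no higher than the hook. Base plate 8 mm thick, x -30 to +120, y +-55. The hook must not be pushed or loaded with more than 15 N.
- seat_foot (a point): point on the base plate's top under the seat's middle (8 mm up; axes of hook_stand; x here in mm from it). Seat: recess x -6 to +6, back wall at +6, floor at height H over the table. H is 230 to 280 mm, changes every time and is not measured. The hook sits on a stiff vertical spring, about 3.5 N/mm with 6 mm travel.
- landing_foot (a point): point on the table plane under the hook's open landing, 31 mm to -x of the seat. Landing: level, at H + 4 mm, x -6 to -51, then a lip x -51 to -58 with top at H + 11, underside H - 6. A slanting guard roofs the seat: lowest edge 12 mm above the landing, nose at x -14, rising to H + 45 at the back wall. Bring the bail in over the lip, down on the open landing (x -18 to -47), back under the guard.
- screwdriver_red: bystander: red-handled screwdriver 212 mm long lying on the table; origin at the centre of its underside. Leave alone.
- tip_jar: bystander: glass jar 45 mm wide, 56 mm high; origin at the centre of its underside. Leave alone.
- hex_key: bystander: black hex key, 35x93 mm, lying flat; origin at the centre of its underside. Leave alone.

How it is judged:
By the outcome, as a careful person would: the job done as asked, in the order asked, and still so for the second after the job is handed in, with the robot touching nothing.
It also fails if it takes over 72 s, if anything falls off the work surface, if the arm or the gripper's body presses on something with over 40 N, if the wrist force passes 120 N, or if a joint passes its speed limit or range.

## Working session

There is one attempt and no reset: what is moved stays moved. The work goes in short steps, Python scripts to look and compute and a tool call to move; the robot and the scene stay as the last step left them, time stands still between calls to the robot, and variables do not carry over. Pictures are saved under pics/ and viewed, at most 10 in all, crops included, and the job is handed in when it is done.

Besides the shell and the picture viewer there is one more tool, called after "Call:" as name(argument=value, ...) on one line, values as JSON. move_arm: Moves the arm, as the interface text tells. Its arguments: {"type":"object","properties":{"moves":{"type":"array"}},"required":["moves"]}

```bash
mkdir -p pics
cat > h.py <<'E'
import numpy as np, cv2
from plant import ctrl, vision
from scipy.spatial.transform import Rotation as R
def K(m):
    f=200/np.tan(np.radians(m["vertical_fov"]/2)); return np.array([[f,0,m["cx"]],[0,f,m["cy"]],[0,0,1.]])
def rays(name,px,m=None):
    m=m or vision.camera_model(name); p=np.array(px,float).reshape(-1,1,2)
    u=cv2.undistortPoints(p,K(m),np.array(m["D"],float)).reshape(-1,2)
    T=np.array(m["cam_to_world"]); d=np.c_[u,np.ones(len(u))]@T[:3,:3].T
    return T[:3,3],d   # point = o + depth*d
def plane(name,px,z,m=None):
    o,d=rays(name,px,m); return o+d*((z-o[2])/d[:,2])[:,None]
def snap(name,fn):
    m=vision.camera_model(name); a,d=vision.snapshot(name); cv2.imwrite(f"pics/{fn}.png",a[:,:,::-1]); np.savez(f"pics/{fn}.npz",a=a,d=d,T=m["cam_to_world"]); return a,d,m
E
python3 - <<'E'
from h import *
print(ctrl.get_obs())
for n in("top","side"):
    a,d,m=snap(n,n+"0"); print(n,m)
E
```

```text
{'clock': 0.0, 'joint_pos': array([-4.70894368e+01,  2.05907327e+01,  6.32699665e-01, -2.04046456e-02,
       -7.01383199e+01, -1.65073482e+01]), 'qvel': array([ 0.07386074, -0.09045636,  0.04685449,  0.07700079, -0.03730266,
        0.00798832]), 'tau': array([-4.33679752e-04, -5.82718134e+01,  2.93046999e+01,  6.99684441e+00,
        6.78255004e-03, -1.45636864e-04]), 'tool_pos': array([ 0.29991501, -0.60414987,  0.23362158]), 'orientation': array([ 1.79902168e+02, -8.98918244e-03, -1.53603726e+02]), 'force': array([-0.3703526 , -0.04981484,  0.84771823]), 'moment': array([0.00467928, 0.01588806, 0.00906559]), 'gripper_force': 0.0, 'opening': 0.0876126594719006}
top {'vertical_fov': 45.54917313402608, 'cx': 323.3270450805313, 'cy': 200.26724676172975, 'D': array([-0.05542956,  0.        ,  0.        ,  0.        ,  0.        ]), 'cam_to_world': array([[ 3.06427819e-04, -9.98273431e-01,  5.87372392e-02,
         3.95808515e-01],
       [-9.99860266e-01,  6.75871229e-04,  1.67030202e-02,
        -5.87253063e-02],
       [-1.67138800e-02, -5.87341499e-02, -9.98133731e-01,
         1.58515317e+00],
       [ 0.00000000e+00,  0.00000000e+00,  0.00000000e+00,
         1.00000000e+00]])}
side {'vertical_fov': 43.21307824284784, 'cx': 328.9021646714675, 'cy': 195.92884153995698, 'D': array([-0.10222408,  0.        ,  0.        ,  0.        ,  0.        ]), 'cam_to_world': array([[-0.98908097, -0.03926342,  0.14204651,  0.33805285],
       [-0.14669423,  0.35470633, -0.92339819,  1.06023359],
       [-0.01412903, -0.93415299, -0.356593  ,  0.53476438],
       [ 0.        ,  0.        ,  0.        ,  1.        ]])}
```

View pics/top0.png

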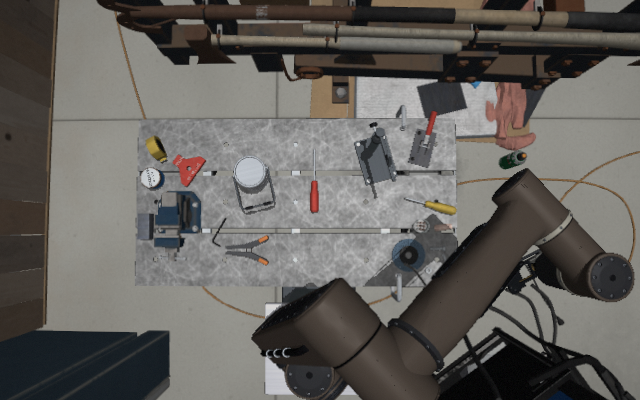

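View pics/side0.png

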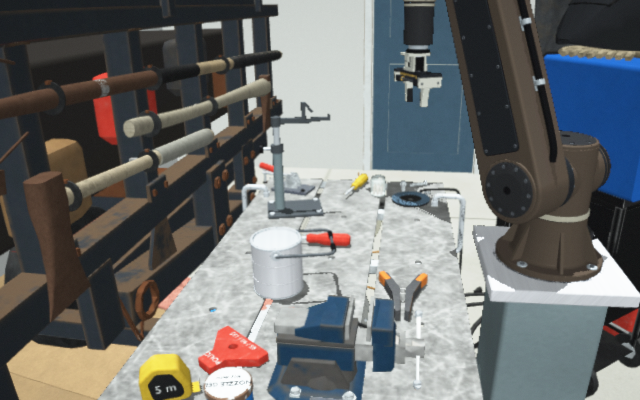

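Top: the tin lid is at about (251,171), with its bail crown at about (259,210) towards the robot. The hook stand is at about (376,158) and the screwdriver at (314,190). Side: the tin is at (277,262), the hook at (305,118) and the base plate at (295,208). I'll zoom in for accurate pixels.

Run:
```python
import cv2, numpy as np
t=cv2.imread("pics/top0.png"); s=cv2.imread("pics/side0.png")
A=cv2.resize(t[145:225,220:300],(400,400),interpolation=cv2.INTER_CUBIC)
B=cv2.resize(t[115:205,345:425],(356,400),interpolation=cv2.INTER_CUBIC)
cv2.imwrite("pics/c1.png",np.hstack([A,B]))
A=cv2.resize(s[95:225,250:340],(415,600),interpolation=cv2.INTER_CUBIC)
B=cv2.resize(s[220:310,245:355],(385,315),interpolation=cv2.INTER_CUBIC)
B=cv2.copyMakeBorder(B,0,285,0,0,cv2.BORDER_CONSTANT)
cv2.imwrite("pics/c2.png",np.hstack([A,B]))
```

```text
(no output)
```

View pics/c1.png

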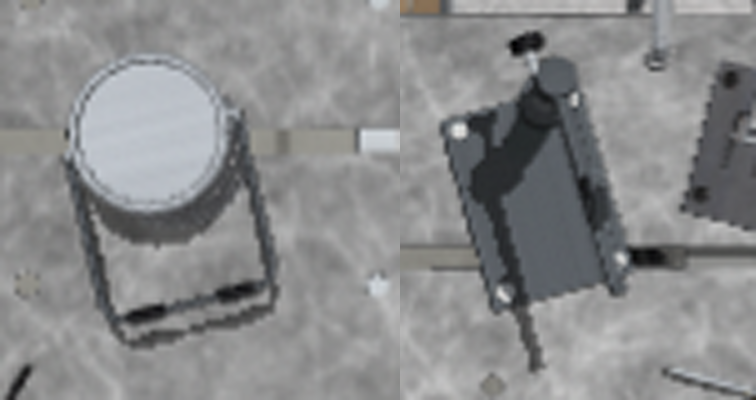

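View pics/c2.png

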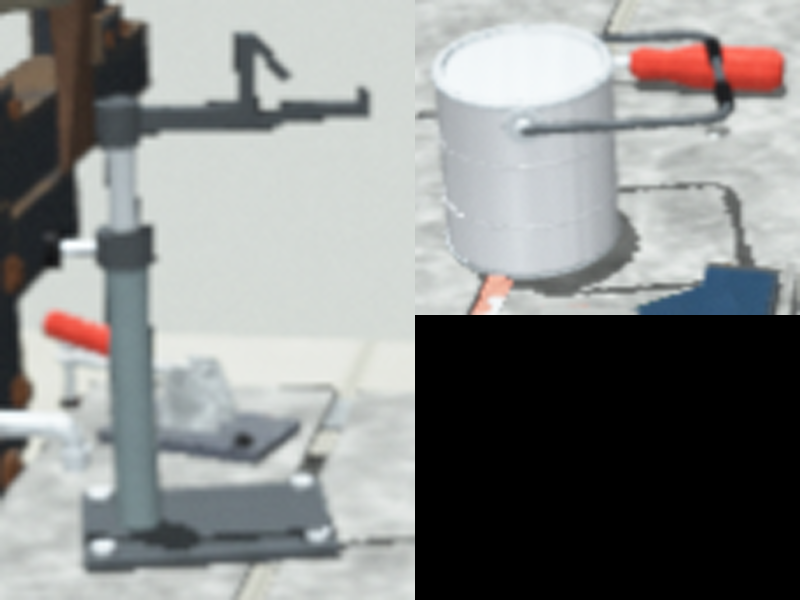

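c1: the sleeves are at about (249.4,207.6) and (267.6,203.2), and the lid centre at (249.6,172). The stand's plate runs obliquely, and its post top is at about (380,132). c2: the hook tip is at side pixel (329,117), the seat guard at about (305,108) and the tin bail on the robot side. Next I'll get depth points.

```bash
cat > m.py <<'E'
from h import *
def cloud(name,fn,box):
    z=np.load(f"pics/{fn}.npz"); d=z["d"]; m=vision.camera_model(name); m["cam_to_world"]=z["T"]
    x0,y0,x1,y1=box; v,u=np.mgrid[y0:y1,x0:x1]; p=np.c_[u.ravel(),v.ravel()]
    o,r=rays(name,p,m); dd=d[v,u].ravel(); k=dd>0
    return p[k],(o+r*dd[:,None])[k],z["a"][v,u].reshape(-1,3)[k]
E
python3 - <<'E'
from m import *
np.set_printoptions(precision=4,suppress=True)
s=plane("top",[(249.4,207.6),(267.6,203.2),(258.4,205.4)],.095); print("sleeves",s)
c=plane("top",[(249.6,172)],.11); print("lid",c)
p,P,_=cloud("top","top0",(225,145,285,220)); k=abs(P[:,2]-.11)<.008
print("lid depth",P[k].mean(0),k.sum(), cv2.minEnclosingCircle(P[k,:2].astype(np.float32)))
p,P,_=cloud("top","top0",(345,115,425,205)); k=(P[:,2]>.2)&(P[:,2]<.36)
Q=P[k]; print(len(Q)); 
from scipy.spatial import cKDTree
i=np.argsort(Q[:,0]); print(np.c_[Q[i],p[k][i]][::max(1,len(i)//45)])
k=(abs(P[:,2]-.008)<.006); print("plate",cv2.minAreaRect(P[k][:,:2].astype(np.float32)))
p,P,_=cloud("side","side0",(268,98,335,130)); k=(P[:,2]>.18)&(P[:,2]<.4)&(abs(P[:,1]+.3)<.25)&(P[:,0]>.4)&(P[:,0]<.9)
Q=P[k];i=np.argsort(Q[:,0]);print("side");print(np.c_[Q[i],p[k][i]][::max(1,len(i)//60)])
b=plane("side",[(250+83/4.615,95+545/4.615),(250+88/4.615,95+570/4.615)],0);print(b)
E
```

```text
sleeves [[0.4606 0.1986 0.095 ]
 [0.4744 0.1413 0.095 ]
 [0.4675 0.1703 0.095 ]]
lid [[0.5713 0.1965 0.11  ]]
lid depth [0.5712 0.1976 0.1072] 796 ((0.5405312776565552, 0.18648797273635864), 0.0874381810426712)
304
[[  0.5276  -0.231    0.2596 393.     181.    ]
 [  0.5304  -0.2311   0.259  393.     180.    ]
 [  0.5358  -0.2337   0.2612 394.     178.    ]
 [  0.5391  -0.2287   0.2565 392.     177.    ]
 [  0.5444  -0.2256   0.2595 391.     175.    ]
 [  0.5479  -0.2236   0.253  390.     174.    ]
 [  0.5528  -0.2284   0.2599 392.     172.    ]
 [  0.5558  -0.2287   0.2578 392.     171.    ]
 [  0.5595  -0.2212   0.2511 389.     170.    ]
 [  0.5643  -0.2204   0.2575 389.     168.    ]
 [  0.5673  -0.2262   0.2563 391.     167.    ]
 [  0.5705  -0.2182   0.2533 388.     166.    ]
 [  0.5733  -0.2267   0.2747 392.     164.    ]
 [  0.5759  -0.2156   0.2758 388.     163.    ]
 [  0.5795  -0.2139   0.2898 388.     161.    ]
 [  0.5821  -0.2193   0.2906 390.     160.    ]
 [  0.584   -0.2121   0.2582 386.     161.    ]
 [  0.587   -0.2188   0.2951 390.     158.    ]
 [  0.5889  -0.2127  
[... 4059 characters left out ...]
  279.     123.    ]
 [  0.6597  -0.1884   0.262  278.     118.    ]
 [  0.6613  -0.1951   0.2631 278.     117.    ]
 [  0.6626  -0.1883   0.2567 277.     120.    ]
 [  0.6636  -0.1879   0.233  277.     129.    ]
 [  0.6653  -0.1867   0.2465 276.     124.    ]
 [  0.6666  -0.1841   0.2602 275.     119.    ]
 [  0.6685  -0.1881   0.2435 275.     125.    ]
 [  0.6698  -0.184    0.2497 274.     123.    ]
 [  0.6713  -0.1902   0.2509 274.     122.    ]
 [  0.6724  -0.1864   0.2622 273.     118.    ]
 [  0.6749  -0.1856   0.2624 272.     118.    ]
 [  0.6764  -0.1881   0.246  272.     124.    ]
 [  0.6783  -0.1883   0.2617 271.     118.    ]]
[[ 0.6979 -0.1755  0.    ]
 [ 0.6854 -0.1395  0.    ]]
```

The tin is at (0.571,0.197) with yaw about 14°. The hook seat is at about (0.585,-0.216) with yaw about 15° and H about 0.25. I'll grip the tin's -y sleeve with the tool's x axis along the wire. First a motion planner and a hover.

```bash
cat >> h.py <<'E'
def ori(yaw,tilt=0): # tool down, x along yaw, fingers tilted forward by tilt
    return R.from_euler('z',yaw,degrees=True)*R.from_euler('x',180,degrees=True)*R.from_euler('x',tilt,degrees=True)
def plan(pts,op,start=None):
    """pts: list of (pos, R, nrows)"""
    if start is None:
        o=ctrl.get_obs(); start=(o["tool_pos"],R.from_euler('xyz',o["orientation"],degrees=True))
    p,r=np.array(start[0]),start[1]; out=[]
    for P,Q,n in pts:
        p0,r0=p,r; w=(r0.inv()*Q).as_rotvec()
        for i in range(1,n+1):
            tp=p0+(np.array(P)-p0)*i/n; tr=r0*R.from_rotvec(w*i/n)
            s=np.round(r.inv().apply(tp-p)*100,2); dr=np.round((r.inv()*tr).as_rotvec(),3)
            p=p+r.apply(s/100); r=r*R.from_rotvec(dr)
            out.append([op,*s,*dr])
    for a in range(0,len(out),8): print([x for q in out[a:a+8] for x in np.array(q)+0.])
    return p,r
E
python3 - <<'E'
from h import *
plan([((.42,-.35,.36),ori(-110),6),((.45,.06,.30),ori(-76),10)],6)
E
```

```text
[np.float64(6.0), np.float64(-3.68), np.float64(2.91), np.float64(-2.1), np.float64(0.0), np.float64(0.0), np.float64(-0.127), np.float64(6.0), np.float64(-4.01), np.float64(2.42), np.float64(-2.1), np.float64(0.0), np.float64(0.0), np.float64(-0.127), np.float64(6.0), np.float64(-4.29), np.float64(1.89), np.float64(-2.1), np.float64(0.001), np.float64(0.0), np.float64(-0.127), np.float64(6.0), np.float64(-4.49), np.float64(1.33), np.float64(-2.11), np.float64(0.0), np.float64(0.0), np.float64(-0.126), np.float64(6.0), np.float64(-4.63), np.float64(0.76), np.float64(-2.1), np.float64(0.0), np.float64(0.0), np.float64(-0.127), np.float64(6.0), np.float64(-4.68), np.float64(0.16), np.float64(-2.1), np.float64(0.0), np.float64(0.0), np.float64(-0.127), np.float64(6.0), np.float64(-3.96), np.float64(1.12), np.float64(0.6), np.float64(0.0), np.float64(0.0), np.float64(-0.059), np.float64(6.0), np.float64(-4.01), np.float64(0.89), np.float64(0.6), np.float64(0.0), np.float64(0.0), np.float64(-0.06)]
[np.float64(6.0), np.float64(-4.06), np.float64(0.64), np.float64(0.61), np.float64(0.0), n
[... 214 characters left out ...]
np.float64(0.6), np.float64(0.0), np.float64(0.0), np.float64(-0.06), np.float64(6.0), np.float64(-4.11), np.float64(-0.08), np.float64(0.6), np.float64(0.0), np.float64(0.0), np.float64(-0.059), np.float64(6.0), np.float64(-4.1), np.float64(-0.33), np.float64(0.61), np.float64(0.0), np.float64(0.0), np.float64(-0.059), np.float64(6.0), np.float64(-4.07), np.float64(-0.57), np.float64(0.6), np.float64(0.0), np.float64(0.0), np.float64(-0.06), np.float64(6.0), np.float64(-4.03), np.float64(-0.81), np.float64(0.6), np.float64(0.0), np.float64(0.001), np.float64(-0.059), np.float64(6.0), np.float64(-3.97), np.float64(-1.05), np.float64(0.6), np.float64(0.0), np.float64(0.0), np.float64(-0.059)]
```

Call:
move_arm(moves=[6,-3.7,2.9,-2.1,0,0,-0.127,6,-4,2.4,-2.1,0,0,-0.127,6,-4.3,1.9,-2.1,0,0,-0.127,6,-4.5,1.3,-2.1,0,0,-0.127,6,-4.6,0.8,-2.1,0,0,-0.127,6,-4.7,0.2,-2.1,0,0,-0.127,6,-4,1.1,0.6,0,0,-0.06,6,-4,0.9,0.6,0,0,-0.06])

```text
clock: 0.9
tool_pos: [0.4231, -0.2728, 0.3453]
orientation: [-179.9, 0.0, -102.9]
force: [0.9, 0.5, 0.4]
opening: 0.0602
gripper_force: 0.0
```

Call:
move_arm(moves=[6,-4.1,0.6,0.6,0,0,-0.06,6,-4.1,0.4,0.6,0,0,-0.06,6,-4.1,0.2,0.6,0,0,-0.06,6,-4.1,-0.1,0.6,0,0,-0.06,6,-4.1,-0.3,0.6,0,0,-0.06,6,-4.1,-0.6,0.6,0,0,-0.06,6,-4,-0.8,0.6,0,0,-0.06,6,-4,-1,0.6,0,0,-0.06])

```text
clock: 1.7
tool_pos: [0.4443, 0.0556, 0.297]
orientation: [-180.0, 0.0, -75.4]
force: [0.1, 0.3, -0.3]
opening: 0.06
gripper_force: 0.0
```

```bash
sed -i 's/print(\[x for q in out\[a:a+8\] for x in np.array(q)+0.\])/print([float(x+0) for q in out[a:a+8] for x in q])/' h.py
python3 - <<'E'
from h import *
o=ctrl.get_obs(); print(o["clock"],o["tool_pos"],o["orientation"],o["joint_pos"],o["force"])
snap("wrist","w1"); print(vision.camera_model("wrist"))
E
```

```text
1.7 [0.44433434 0.05555881 0.29701801] [-1.79984697e+02  1.16309668e-02 -7.54071115e+01] [ 3.24824460e+01 -3.79939818e+00 -2.03416762e+01 -6.64327137e-03
 -7.34395859e+01 -1.78876666e+01] [ 0.0769945   0.31858122 -0.34435381]
{'vertical_fov': 71.69400696068956, 'cx': 319.6517405763072, 'cy': 201.00065811611282, 'D': array([0.00891744, 0.        , 0.        , 0.        , 0.        ]), 'cam_to_world': array([[-0.96656841, -0.24540854, -0.07429776,  0.4642091 ],
       [-0.25640288,  0.92706044,  0.27352605, -0.01422609],
       [ 0.00175289,  0.2834318 , -0.95899079,  0.44545226],
       [ 0.        ,  0.        ,  0.        ,  1.        ]])}
```

View pics/w1.png

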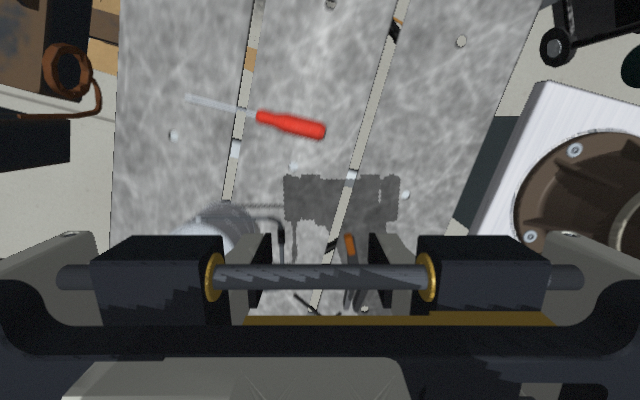

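The wrist view shows the bail's crown sleeve at about (281,236), just above the fingers, and the screwdriver at (290,125). I'll hover over the sleeve and look again.

Run:
```python
from h import *
plan([((.4745,.1422,.17),ori(-76),4)],5)
```

```text
[5.0, -1.8, -1.25, 3.15, 0.0, 0.0, 0.004, 5.0, -1.8, -1.24, 3.14, 0.0, 0.001, 0.004, 5.0, -1.82, -1.24, 3.15, 0.0, 0.0, 0.003, 5.0, -1.81, -1.23, 3.14, 0.0, 0.0, 0.004]
```

Call:
move_arm(moves=[5,-1.8,-1.25,3.15,0,0,0.004,5,-1.8,-1.25,3.15,0,0,0.004,5,-1.8,-1.25,3.15,0,0,0.003,5,-1.8,-1.25,3.15,0,0,0,5,0,0,0,0,0,0])

```text
clock: 2.25
tool_pos: [0.4741, 0.1364, 0.1667]
orientation: [179.6, -0.1, -76.2]
force: [-0.2, -1.0, 0.7]
opening: 0.0499
gripper_force: 0.0
```

Run:
```python
from h import *
o=ctrl.get_obs(); print(o["clock"],o["tool_pos"],o["orientation"])
a,d,m=snap("wrist","w2")
cv2.imwrite("pics/w2c.png",cv2.resize(a[120:320,180:460,::-1],(784,560),interpolation=cv2.INTER_CUBIC))
```

```text
2.25 [0.47409567 0.13635406 0.16674566] [ 1.79598261e+02 -1.19254451e-01 -7.61538942e+01]
```

View pics/w2c.png

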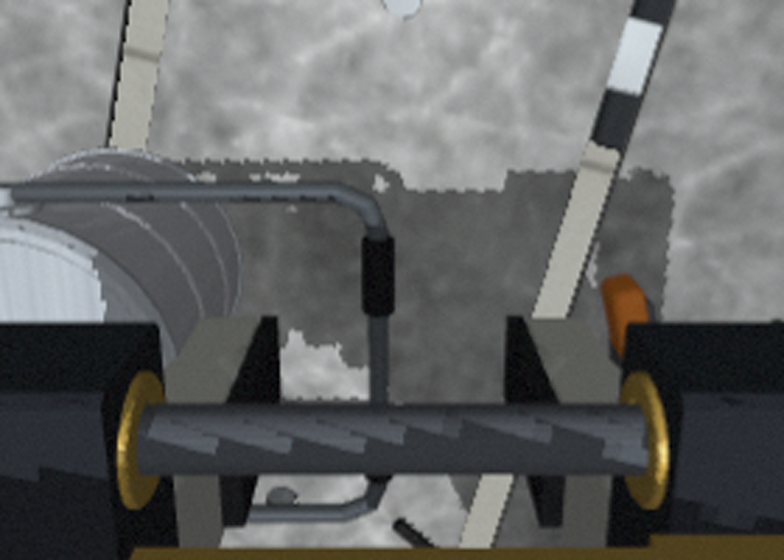

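The sleeve spans crop (378,235) to (377,315), so its centre is at wrist pixel (314.8,218.2). The far sleeve is partly hidden at about crop (378,480).

Run:
```python
from h import *
m=vision.camera_model("wrist"); m["cam_to_world"]=np.load("pics/w2.npz")["T"]
e=[(180+378/2.8,120+235/2.8),(180+377/2.8,120+315/2.8),(180+378/2.8,120+480/2.8)]
q=plane("wrist",e,.1,m); print(q, np.linalg.norm(q[0]-q[1]))
c=plane("wrist",[(314.8,218.2)],.095,m)[0]; print(c, ctrl.get_obs()["tool_pos"])
```

```text
[[0.4793292  0.1271992  0.1       ]
 [0.47372062 0.15173937 0.1       ]
 [0.46003182 0.20720518 0.1       ]] 0.025172933734147033
[0.47620698 0.14103665 0.095     ] [0.47466006 0.13586173 0.1688678 ]
```

Run:
```python
from h import *
plan([((.4755,.1415,.091),ori(-76),4)],5)
```

```text
[5.0, -0.14, -0.06, 1.95, 0.001, 0.0, -0.001, 5.0, -0.13, -0.07, 1.94, 0.001, -0.001, 0.0, 5.0, -0.13, -0.06, 1.95, 0.002, 0.0, -0.001, 5.0, -0.14, -0.05, 1.95, 0.001, -0.001, 0.0]
```

Call:
move_arm(moves=[5,-0.15,-0.05,1.95,0,0,0,5,-0.15,-0.05,1.95,0,0,0,5,-0.15,-0.05,1.95,0,0,0,5,-0.15,-0.05,1.95,0,0,0,5,0,0,0,0,0,0])

```text
clock: 2.8
tool_pos: [0.4753, 0.1412, 0.0923]
orientation: [179.9, -0.0, -76.2]
force: [-1.2, -0.7, 0.5]
opening: 0.0499
gripper_force: 0.0
```

Call:
move_arm(moves=[2.4,0,0,0,0,0,0,2,0,0,0,0,0,0,1.6,0,0,0,0,0,0,1.2,0,0,0,0,0,0,0.5,0,0,0,0,0,0,0.5,0,0,0,0,0,0,0.5,0,0,0,0,0,0,0.5,0,0,0,0,0,0])

```text
clock: 3.6
tool_pos: [0.4765, 0.1424, 0.0934]
orientation: [-180.0, 0.0, -76.2]
force: [-0.7, 0.6, 2.3]
opening: 0.009
gripper_force: 30.0
```

Gripped. Now the swing arc, with the tool tilting to 35° along the way.

Run:
```python
from h import *
u=np.array([np.cos(np.radians(14)),np.sin(np.radians(14)),0]); S=np.array([.4765,.1424,.095])
N=24; pts=[]
for i in range(1,N+1):
    t=i/N; s=t*t*(3-2*t)*.5+t*.5; th=np.pi/2*s; q=ori(-76,35*s)
    w=S+u*.11*(1-np.cos(th))+np.array([0,0,.11*np.sin(th)])
    pts.append((w+q.apply([0,0,.0018]),q,1))
print(plan(pts,0.5,(np.array([.4765,.1424,.0932]),ori(-76)))[0])
```

```text
[0.5, 0.0, -0.01, -0.4, 0.014, 0.0, 0.0, 0.5, 0.0, -0.04, -0.49, 0.017, 0.0, 0.0, 0.5, 0.0, -0.08, -0.55, 0.02, 0.0, 0.0, 0.5, 0.0, -0.13, -0.62, 0.023, 0.0, 0.0, 0.5, 0.0, -0.21, -0.66, 0.024, 0.0, 0.0, 0.5, 0.0, -0.28, -0.69, 0.026, 0.0, 0.0, 0.5, 0.0, -0.37, -0.69, 0.028, 0.0, 0.0, 0.5, 0.0, -0.45, -0.69, 0.029, 0.0, 0.0]
[0.5, 0.0, -0.55, -0.66, 0.03, 0.0, 0.0, 0.5, 0.0, -0.63, -0.62, 0.031, 0.0, 0.0, 0.5, 0.0, -0.71, -0.55, 0.032, 0.0, 0.0, 0.5, 0.0, -0.77, -0.47, 0.031, 0.0, 0.0, 0.5, 0.0, -0.82, -0.38, 0.032, 0.0, 0.0, 0.5, 0.0, -0.85, -0.29, 0.032, 0.0, 0.0, 0.5, 0.0, -0.86, -0.18, 0.031, 0.0, 0.0, 0.5, 0.0, -0.85, -0.09, 0.03, 0.0, 0.0]
[0.5, 0.0, -0.83, 0.0, 0.029, 0.0, 0.0, 0.5, 0.0, -0.79, 0.08, 0.028, 0.0, 0.0, 0.5, 0.0, -0.73, 0.15, 0.026, 0.0, 0.0, 0.5, 0.0, -0.66, 0.2, 0.024, 0.0, 0.0, 0.5, 0.0, -0.59, 0.23, 0.023, 0.0, 0.0, 0.5, 0.0, -0.51, 0.24, 0.019, 0.0, 0.0, 0.5, 0.0, -0.42, 0.25, 0.018, 0.0, 0.0, 0.5, 0.0, -0.34, 0.22, 0.014, 0.0, 0.0]
[0.58421863 0.16925727 0.20348318]
```

Call:
move_arm(moves=[0.5,0,0,-0.4,0.014,0,0,0.5,0,-0.05,-0.5,0.017,0,0,0.5,0,-0.08,-0.55,0.02,0,0,0.5,0,-0.13,-0.6,0.023,0,0,0.5,0,-0.2,-0.65,0.024,0,0,0.5,0,-0.28,-0.7,0.026,0,0,0.5,0,-0.37,-0.7,0.028,0,0,0.5,0,-0.45,-0.7,0.029,0,0])

```text
clock: 4.4
tool_pos: [0.4879, 0.1451, 0.1434]
orientation: [-169.5, 0.0, -76.2]
force: [1.4, -0.1, -0.3]
opening: 0.0087
gripper_force: 30.0
```

Call:
move_arm(moves=[0.5,0,-0.55,-0.66,0.03,0,0,0.5,0,-0.63,-0.62,0.031,0,0,0.5,0,-0.71,-0.55,0.032,0,0,0.5,0,-0.77,-0.47,0.031,0,0,0.5,0,-0.82,-0.38,0.032,0,0,0.5,0,-0.85,-0.29,0.032,0,0,0.5,0,-0.86,-0.18,0.031,0,0,0.5,0,-0.85,-0.09,0.03,0,0])

```text
clock: 5.2
tool_pos: [0.5355, 0.157, 0.192]
orientation: [-155.3, 0.0, -76.2]
force: [0.3, -0.5, -2.2]
opening: 0.0091
gripper_force: 30.0
```

Call:
move_arm(moves=[0.5,0,-0.83,0,0.029,0,0,0.5,0,-0.8,0.08,0.028,0,0,0.5,0,-0.73,0.15,0.026,0,0,0.5,0,-0.66,0.2,0.024,0,0,0.5,0,-0.6,0.23,0.023,0,0,0.5,0,-0.5,0.24,0.019,0,0,0.5,0,-0.42,0.25,0.018,0,0,0.5,0,-0.34,0.22,0.014,0,0])

```text
clock: 6.0
tool_pos: [0.5833, 0.1661, 0.2127]
orientation: [-146.3, 0.2, -76.7]
force: [-0.7, 2.3, -5.4]
opening: 0.009
gripper_force: 30.0
```

Run:
```python
from h import *
o=ctrl.get_obs(); print(o["force"],o["tool_pos"],o["orientation"],o["joint_pos"])
a,d,m=snap("side","s1"); b,_,_=snap("top","t1")
A=cv2.resize(a[130:320,200:390],(560,560),interpolation=cv2.INTER_CUBIC)
B=cv2.resize(b[130:230,220:260+20],(240,400))
B=cv2.copyMakeBorder(B,0,160,0,0,cv2.BORDER_CONSTANT)
cv2.imwrite("pics/s1c.png",np.hstack([A,B])[:,:,::-1])
```

```text
[-0.74928441  2.27416736 -5.38671049] [0.58332743 0.16606756 0.21266509] [-146.25467104    0.16111478  -76.74476929] [ 14.48325182  -1.44853364 -57.75974768  95.51764177  -0.55073832
 -96.62853414]
```

View pics/s1c.png

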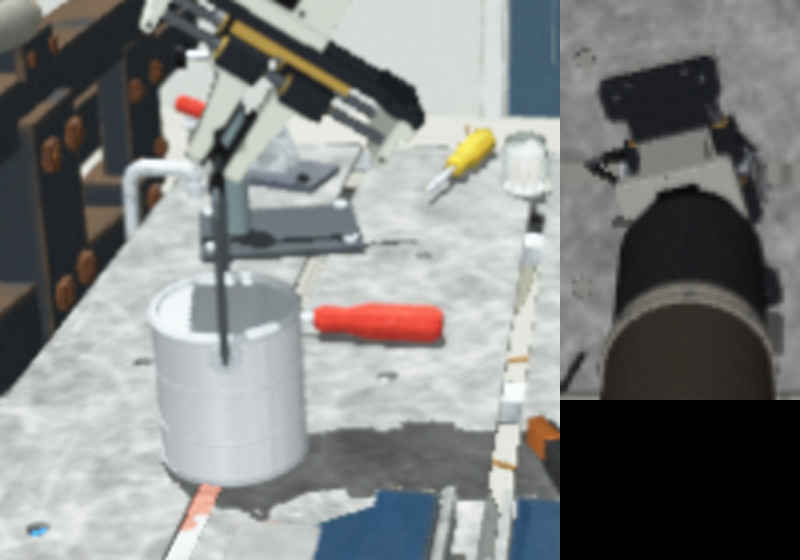

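The bail is upright at crop (220,260) over the tin. But the tilt has driven the wrist close to singular (j5≈0, j4 at its limit), which raised the tool about 9 mm. I'll tilt back gently first.

Call:
move_arm(moves=[0.5,0,0,0,-0.03,0,0,0.5,0,0,0,-0.04,0,0,0.5,0,0,0,-0.04,0,0,0.5,0,0,0,-0.04,0,0])

```text
clock: 6.5
tool_pos: [0.6095, 0.1603, 0.2361]
orientation: [-148.0, -1.2, -77.0]
force: [2.5, -1.3, -1.4]
opening: 0.009
gripper_force: 30.0
```

Run:
```python
from h import *
o=ctrl.get_obs(); print(o["force"],o["tool_pos"],o["orientation"],o["joint_pos"])
```

```text
[ 2.51475915 -1.34195287 -1.40877289] [0.6095158  0.16032954 0.23610957] [-148.01665024   -1.20490604  -77.01412508] [ 3.47155081e+01  2.19062856e-03 -4.74457439e+01  4.45707304e+01
 -1.76400881e+01 -6.12990345e+01]
```

Call:
move_arm(moves=[0.5,0,0,0,0,0,0,0.5,0,0,0,0,0,0])

```text
clock: 6.7
tool_pos: [0.6113, 0.1622, 0.2379]
orientation: [-147.7, -1.2, -76.9]
force: [-0.2, 1.1, -4.5]
opening: 0.0091
gripper_force: 30.0
```

Run:
```python
from h import *
o=ctrl.get_obs(); print(o["clock"],o["force"],o["tool_pos"],o["orientation"],o["joint_pos"],o["qvel"])
a,d,m=snap("side","s2")
cv2.imwrite("pics/s2c.png",cv2.resize(a[130:320,200:390],(560,560),interpolation=cv2.INTER_CUBIC)[:,:,::-1])
```

```text
6.7 [-0.21473917  1.10664081 -4.48749977] [0.61133899 0.16216848 0.23791673] [-147.70867989   -1.21605207  -76.91589761] [ 3.45277626e+01  1.51054259e-02 -4.75328922e+01  4.54902933e+01
 -1.72946134e+01 -6.19494166e+01] [-1.72122385 -0.32805846 -1.14815701  2.09292587  0.56804262 -0.55686858]
```

View pics/s2c.png

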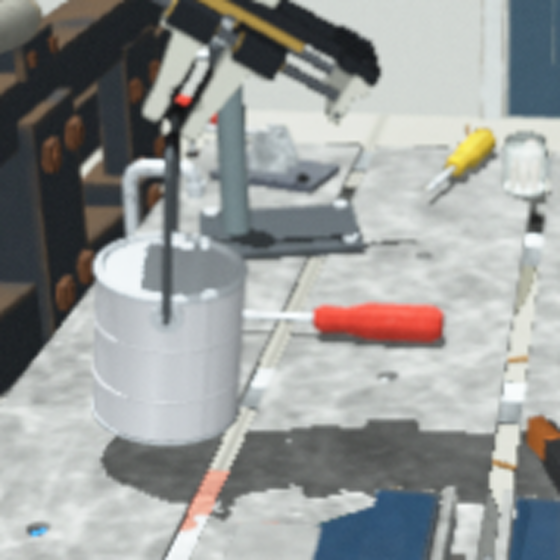

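The tin is hanging upright in the grip, with a load of about 4.5 N and its base just off the table. As insurance on the order, I'll reduce the tilt to 22°, set the tin down with the bail upright, then lift properly.

Run:
```python
from h import *
from m import cloud
P=np.array([.6113,.1622,.2379]); q=ori(-76,22)
plan([(P,q,5),(P-[0,0,.027],q,5)],0.5)
A=[]
for n in("top","side"):
    p,X,_=cloud(n,n+"0",(300,98,335,130) if n=="side" else (384,140,400,185))
    k=(X[:,2]>.245)&(X[:,2]<.266)&(X[:,0]>.525)&(X[:,0]<.64)&(abs(X[:,1]+.22)<.03); Q=X[k][:,:2]
    vx,vy,x,y=cv2.fitLine(Q.astype(np.float32),cv2.DIST_HUBER,0,.01,.01).ravel(); print(n,len(Q),np.degrees(np.arctan(vy/vx)),"y at .58:",y+(.58-x)*vy/vx, Q[:,0].min())
p,X,_=cloud("top","top0",(360,120,420,200)); k=(abs(X[:,2]-.262)<.01)&(X[:,0]>.65); c,r=cv2.minEnclosingCircle(X[k][:,:2].astype(np.float32)); print("post",c,r,k.sum())
```

```text
[0.5, -0.02, -0.01, 0.0, -0.036, -0.005, -0.001, 0.5, -0.02, 0.0, 0.0, -0.036, -0.006, -0.001, 0.5, -0.01, -0.01, 0.0, -0.036, -0.005, -0.001, 0.5, -0.02, 0.0, 0.0, -0.035, -0.006, -0.001, 0.5, -0.02, -0.01, 0.0, -0.036, -0.005, -0.001, 0.5, 0.0, 0.2, 0.5, 0.0, 0.0, 0.0, 0.5, 0.0, 0.21, 0.5, 0.0, 0.0, 0.0, 0.5, 0.0, 0.2, 0.5, 0.0, 0.0, 0.0]
[0.5, 0.0, 0.2, 0.5, 0.0, 0.0, 0.0, 0.5, 0.0, 0.21, 0.5, 0.0, 0.0, 0.0]
top 120 15.060862 y at .58: -0.21889 0.5275539249193301
side 160 16.773823 y at .58: -0.2192414 0.5326782801884844
post (0.6639725565910339, -0.19627819955348969) 0.014275054447352886 77
```

Call:
move_arm(moves=[0.5,0,0,0,-0.036,-0.005,0,0.5,0,0,0,-0.036,-0.005,0,0.5,0,0,0,-0.036,-0.005,0,0.5,0,0,0,-0.036,-0.005,0,0.5,0,0,0,-0.036,-0.005,0,0.5,0,0,0,0,0,0])

```text
clock: 7.35
tool_pos: [0.6134, 0.1587, 0.2387]
orientation: [-158.0, 0.0, -76.6]
force: [0.3, 0.0, -4.8]
opening: 0.0088
gripper_force: 30.0
```

Run:
```python
from h import *
o=ctrl.get_obs(); print(o["clock"],o["force"],o["tool_pos"],o["orientation"],o["joint_pos"])
plan([(o["tool_pos"]-[0,0,.024],ori(-76,22),6)],0.5)
```

```text
7.35 [ 0.27228863  0.00831352 -4.81035878] [0.6134093  0.15868378 0.23868791] [-1.57992208e+02  1.51152946e-02 -7.66203036e+01] [ 36.85671258   4.41019291 -29.18034929  14.36346619 -36.93308172
 -33.50704833]
[0.5, 0.0, 0.15, 0.37, 0.0, -0.001, -0.002, 0.5, 0.0, 0.15, 0.37, 0.0, 0.0, -0.001, 0.5, 0.0, 0.15, 0.37, 0.0, -0.001, -0.002, 0.5, 0.0, 0.15, 0.37, 0.0, -0.001, -0.002, 0.5, 0.0, 0.15, 0.37, 0.0, 0.0, -0.001, 0.5, 0.0, 0.15, 0.38, 0.0, -0.001, -0.002]
```

Call:
move_arm(moves=[0.5,0,0.15,0.37,0,0,0,0.5,0,0.15,0.37,0,0,0,0.5,0,0.15,0.37,0,0,0,0.5,0,0.15,0.37,0,0,0,0.5,0,0.15,0.37,0,0,0,0.5,0,0.15,0.37,0,0,0,0.5,0,0,0,0,0,0])

```text
clock: 8.05
tool_pos: [0.6113, 0.16, 0.2132]
orientation: [-158.1, 0.2, -76.5]
force: [-1.0, -0.3, -4.5]
opening: 0.0092
gripper_force: 30.0
```

Call:
move_arm(moves=[0.5,0,0.08,0.2,0,0,0,0.5,0,0.08,0.2,0,0,0,0.5,0,0,0,0,0,0])

```text
clock: 8.35
tool_pos: [0.6117, 0.1602, 0.2095]
orientation: [-158.1, 0.2, -76.5]
force: [0.3, -0.3, -4.8]
opening: 0.009
gripper_force: 30.0
```

Call:
move_arm(moves=[0.5,0,0.08,0.2,0,0,0,0.5,0,0.08,0.2,0,0,0,0.5,0,0,0,0,0,0])

```text
clock: 8.65
tool_pos: [0.6115, 0.16, 0.205]
orientation: [-158.1, 0.2, -76.5]
force: [0.6, -1.3, -4.2]
opening: 0.0088
gripper_force: 30.0
```

Call:
move_arm(moves=[0.5,0,0.08,0.2,0,0,0,0.5,0,0.08,0.2,0,0,0,0.5,0,0,0,0,0,0])

```text
clock: 8.95
tool_pos: [0.614, 0.1611, 0.2041]
orientation: [-157.7, 0.2, -76.5]
force: [2.3, -2.9, 5.8]
opening: 0.009
gripper_force: 30.0
```

The tin stands with its bail upright (force +5.8 N). Now I'll lift it and carry it round the front of the hook.

```bash
cat >> h.py <<'E'
def smooth(p0,p1,r1,n): # cosine-ramped straight line
    p0,p1=np.array(p0),np.array(p1); return [(p0+(p1-p0)*(1-np.cos(np.pi*i/n))/2,r1,1) for i in range(1,n+1)]
E
python3 - <<'E'
from h import *
q=ori(-75.5,22); a=[.612,.16,.204];b=[.612,.16,.287];c=[.475,-.02,.287];d=[.475,-.277,.287]
r0=R.from_euler('xyz',[-157.9,.2,-76.5],degrees=True)
print(plan(smooth(a,b,r0,8)+smooth(b,c,r0,16)+smooth(c,d,r0,16),.5,(np.array(a),r0)))
E
```

```text
[0.5, 0.0, -0.12, -0.29, 0.0, 0.0, 0.0, 0.5, 0.0, -0.34, -0.84, 0.0, 0.0, 0.0, 0.5, -0.01, -0.5, -1.24, 0.0, 0.0, 0.0, 0.5, 0.0, -0.6, -1.48, 0.0, 0.0, 0.0, 0.5, -0.01, -0.6, -1.47, 0.0, 0.0, 0.0, 0.5, 0.0, -0.51, -1.24, 0.0, 0.0, 0.0, 0.5, -0.01, -0.33, -0.84, 0.0, 0.0, 0.0, 0.5, 0.0, -0.12, -0.29, 0.0, 0.0, 0.0]
[0.5, 0.14, 0.15, -0.06, 0.0, 0.0, 0.0, 0.5, 0.41, 0.46, -0.19, 0.0, 0.0, 0.0, 0.5, 0.66, 0.75, -0.31, 0.0, 0.0, 0.0, 0.5, 0.89, 1.01, -0.41, 0.0, 0.0, 0.0, 0.5, 1.08, 1.23, -0.51, 0.0, 0.0, 0.0, 0.5, 1.24, 1.4, -0.57, 0.0, 0.0, 0.0, 0.5, 1.34, 1.52, -0.62, 0.0, 0.0, 0.0, 0.5, 1.39, 1.59, -0.65, 0.0, 0.0, 0.0]
[0.5, 1.4, 1.58, -0.65, 0.0, 0.0, 0.0, 0.5, 1.34, 1.52, -0.62, 0.0, 0.0, 0.0, 0.5, 1.24, 1.4, -0.57, 0.0, 0.0, 0.0, 0.5, 1.08, 1.23, -0.51, 0.0, 0.0, 0.0, 0.5, 0.89, 1.01, -0.41, 0.0, 0.0, 0.0, 0.5, 0.66, 0.75, -0.31, 0.0, 0.0, 0.0, 0.5, 0.41, 0.46, -0.19, 0.0, 0.0, 0.0, 0.5, 0.14, 0.15, -0.06, 0.0, 0.0, 0.0]
[0.5, 0.24, 0.06, -0.02, 0.0, 0.0, 0.0, 0.5, 0.71, 0.15, -0.07, 0.0, 0.0, 0.0, 0.5, 1.15, 0.26, -0.11, 0.0, 0.0, 0.0, 0.5, 1.56, 0.34, -0.14, 0.0, 0.0, 0.0, 0.5, 1.89, 0.42, -0.18, 0.0, 0.0, 0.0, 0.5, 2.16, 0.48, -0.2, 0.0, 0.0, 0.0, 0.5, 2.34, 0.52, -0.22, 0.0, 0.0, 0.0, 0.5, 2.44, 0.54, -0.23, 0.0, 0.0, 0.0]
[0.5, 2.44, 0.54, -0.23, 0.0, 0.0, 0.0, 0.5, 2.34, 0.51, -0.22, 0.0, 0.0, 0.0, 0.5, 2.16, 0.48, -0.2, 0.0, 0.0, 0.0, 0.5, 1.9, 0.42, -0.17, 0.0, 0.0, 0.0, 0.5, 1.55, 0.34, -0.15, 0.0, 0.0, 0.0, 0.5, 1.15, 0.26, -0.11, 0.0, 0.0, 0.0, 0.5, 0.72, 0.16, -0.06, 0.0, 0.0, 0.0, 0.5, 0.24, 0.05, -0.03, 0.0, 0.0, 0.0]
(array([ 0.47500559, -0.27704861,  0.28702807]), Rotation.from_matrix(array([[ 0.23344394, -0.90123515,  0.36507415],
                            [-0.972364  , -0.21501683,  0.09097264],
                            [-0.00349065, -0.37622197, -0.92652299]])))
```

Call:
move_arm(moves=[0.5,0,-0.12,-0.3,0,0,0,0.5,0,-0.34,-0.84,0,0,0,0.5,0,-0.5,-1.24,0,0,0,0.5,0,-0.6,-1.48,0,0,0,0.5,0,-0.6,-1.48,0,0,0,0.5,0,-0.5,-1.24,0,0,0,0.5,0,-0.34,-0.84,0,0,0,0.5,0,-0.12,-0.3,0,0,0])

```text
clock: 9.75
tool_pos: [0.6119, 0.1602, 0.2853]
orientation: [-158.0, 0.2, -76.5]
force: [0.9, 0.6, -4.8]
opening: 0.0092
gripper_force: 30.0
```

Call:
move_arm(moves=[0.5,0.14,0.15,-0.06,0,0,0,0.5,0.41,0.46,-0.19,0,0,0,0.5,0.66,0.75,-0.31,0,0,0,0.5,0.9,1,-0.41,0,0,0,0.5,1.08,1.23,-0.5,0,0,0,0.5,1.24,1.4,-0.57,0,0,0,0.5,1.34,1.52,-0.62,0,0,0,0.5,1.4,1.58,-0.65,0,0,0])

```text
clock: 10.55
tool_pos: [0.5421, 0.0682, 0.2847]
orientation: [-158.1, 0.2, -76.5]
force: [0.1, -0.2, -4.6]
opening: 0.0086
gripper_force: 30.0
```

Call:
move_arm(moves=[0.5,1.4,1.58,-0.65,0,0,0,0.5,1.34,1.52,-0.62,0,0,0,0.5,1.24,1.4,-0.57,0,0,0,0.5,1.08,1.23,-0.5,0,0,0,0.5,0.9,1,-0.41,0,0,0,0.5,0.66,0.75,-0.31,0,0,0,0.5,0.41,0.46,-0.19,0,0,0,0.5,0.14,0.15,-0.06,0,0,0])

```text
clock: 11.35
tool_pos: [0.475, -0.0207, 0.285]
orientation: [-158.1, 0.2, -76.6]
force: [0.4, -0.2, -5.0]
opening: 0.0092
gripper_force: 30.0
```

Run:
```python
from h import *
o=ctrl.get_obs(); print(o["clock"],o["force"],o["tool_pos"],o["orientation"],o["joint_pos"])
```

```text
11.35 [ 0.38244374 -0.21427752 -4.96577205] [ 0.47499252 -0.02069684  0.28497149] [-158.06271334    0.17848122  -76.56338076] [ 24.61940557 -14.50059551 -36.01213206   5.45981916 -47.02908771
 -14.18352349]
```

Call:
move_arm(moves=[0.5,0.24,0.05,-0.02,0,0,0,0.5,0.72,0.15,-0.07,0,0,0,0.5,1.15,0.26,-0.11,0,0,0,0.5,1.55,0.34,-0.14,0,0,0,0.5,1.9,0.42,-0.18,0,0,0,0.5,2.16,0.48,-0.2,0,0,0,0.5,2.34,0.52,-0.22,0,0,0,0.5,2.44,0.54,-0.23,0,0,0])

```text
clock: 12.15
tool_pos: [0.4755, -0.1497, 0.285]
orientation: [-158.1, 0.2, -76.5]
force: [0.1, -0.7, -4.9]
opening: 0.0085
gripper_force: 30.0
```

Call:
move_arm(moves=[0.5,2.44,0.54,-0.23,0,0,0,0.5,2.34,0.52,-0.22,0,0,0,0.5,2.16,0.48,-0.2,0,0,0,0.5,1.9,0.42,-0.17,0,0,0,0.5,1.55,0.34,-0.15,0,0,0,0.5,1.15,0.26,-0.11,0,0,0,0.5,0.72,0.15,-0.06,0,0,0,0.5,0.24,0.05,-0.03,0,0,0])

```text
clock: 12.95
tool_pos: [0.4753, -0.2783, 0.2848]
orientation: [-158.1, 0.2, -76.6]
force: [-0.9, 0.2, -4.8]
opening: 0.0087
gripper_force: 30.0
```

Call:
move_arm(moves=[0.5,0,0,0,0,0,0,0.5,0,0,0,0,0,0,0.5,0,0,0,0,0,0,0.5,0,0,0,0,0,0,0.5,0,0,0,0,0,0,0.5,0,0,0,0,0,0,0.5,0,0,0,0,0,0,0.5,0,0,0,0,0,0])

```text
clock: 13.75
tool_pos: [0.4751, -0.2773, 0.2852]
orientation: [-158.1, 0.2, -76.5]
force: [-0.8, -0.5, -3.6]
opening: 0.0088
gripper_force: 30.0
```

Run:
```python
from h import *
o=ctrl.get_obs(); print(o["clock"],o["force"],o["tool_pos"],o["orientation"],o["joint_pos"])
a,d,m=snap("side","s3")
w,_,_=snap("wrist","w3")
A=cv2.resize(a[60:240,240:400],(480,540),interpolation=cv2.INTER_CUBIC)
B=cv2.resize(w,(320,200)); B=cv2.copyMakeBorder(B,0,340,0,0,cv2.BORDER_CONSTANT)
cv2.imwrite("pics/s3c.png",np.hstack([A,B])[:,:,::-1])
```

```text
13.75 [-0.77238624 -0.47720918 -3.56426445] [ 0.4750697  -0.27725639  0.28517529] [-158.08094372    0.18058603  -76.53184004] [-18.51404671  -1.06012205 -17.00381133 -13.95799    -56.09623946
  37.92647934]
```

View pics/s3c.png

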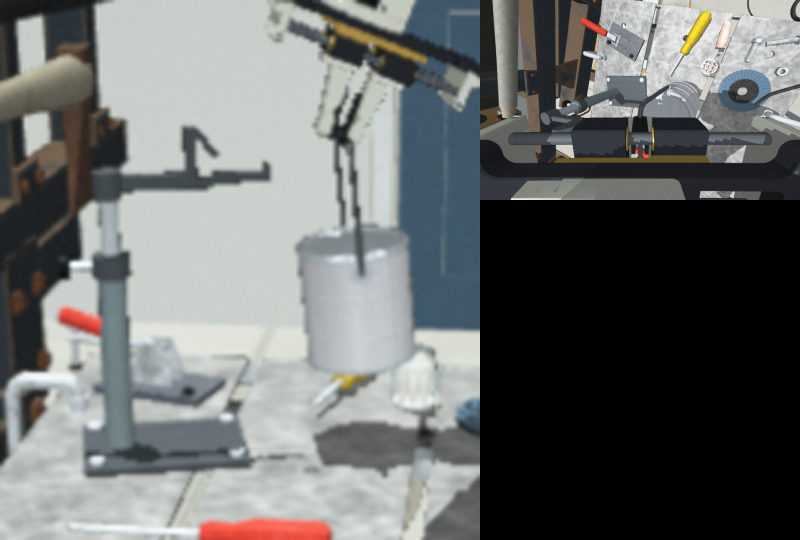

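Side view: the tin hangs near-upright in front of the hook, with its crown at crop (342,135), above and short of the lip at (265,168). Next I'll bring it over the landing.

Run:
```python
from h import *
q=ori(-75,22); o=ctrl.get_obs()
w=smooth(o["tool_pos"],[.5596,-.2543,.283],q,14)
plan(w,.5)
```

```text
[0.5, 0.0, -0.1, 0.04, 0.001, -0.007, -0.026, 0.5, 0.0, -0.3, 0.13, 0.0, 0.0, 0.0, 0.5, -0.01, -0.48, 0.21, 0.0, 0.0, 0.0, 0.5, 0.0, -0.63, 0.27, 0.0, 0.0, 0.0, 0.5, 0.0, -0.77, 0.33, 0.0, 0.0, 0.0, 0.5, -0.01, -0.85, 0.37, 0.0, 0.0, 0.0, 0.5, 0.0, -0.89, 0.39, 0.0, 0.0, 0.0, 0.5, 0.0, -0.9, 0.39, 0.0, 0.0, 0.0]
[0.5, -0.01, -0.85, 0.36, 0.0, 0.0, 0.0, 0.5, 0.0, -0.76, 0.33, 0.0, 0.0, 0.0, 0.5, 0.0, -0.64, 0.28, 0.0, 0.0, 0.0, 0.5, -0.01, -0.48, 0.21, 0.0, 0.0, 0.0, 0.5, 0.0, -0.29, 0.13, 0.0, 0.0, 0.0, 0.5, 0.0, -0.1, 0.04, 0.0, 0.0, 0.0]
```

Call:
move_arm(moves=[0.5,0,-0.1,0.04,0,-0.003,-0.013,0.5,0,-0.3,0.13,0,-0.003,-0.013,0.5,0,-0.48,0.2,0,0,0,0.5,0,-0.63,0.27,0,0,0,0.5,0,-0.77,0.33,0,0,0,0.5,0,-0.85,0.37,0,0,0,0.5,0,-0.9,0.39,0,0,0,0.5,0,-0.9,0.39,0,0,0])

```text
clock: 14.65
tool_pos: [0.5279, -0.2631, 0.2838]
orientation: [-158.1, -0.1, -75.0]
force: [-0.3, 0.2, -4.7]
opening: 0.0088
gripper_force: 30.0
```

Call:
move_arm(moves=[0.5,0,-0.85,0.36,0,0,0,0.5,0,-0.77,0.33,0,0,0,0.5,0,-0.64,0.28,0,0,0,0.5,0,-0.48,0.2,0,0,0,0.5,0,-0.3,0.13,0,0,0,0.5,0,-0.1,0.04,0,0,0,0.5,0,0,0,0,0,0,0.5,0,0,0,0,0,0])

```text
clock: 15.45
tool_pos: [0.5597, -0.2548, 0.2833]
orientation: [-158.1, -0.1, -75.0]
force: [-0.4, 0.5, -4.1]
opening: 0.0088
gripper_force: 30.0
```

Run:
```python
from h import *
from m import cloud
o=ctrl.get_obs(); print(o["clock"],o["force"],o["tool_pos"],o["orientation"])
a,d,m=snap("side","s4")
p,P,_=cloud("side","s4",(255,100,350,240)); S=np.array([.583,-.218,0]); L=(P-S)@R.from_euler('z',15,degrees=True).as_matrix()
c=a[p[:,1],p[:,0]].astype(int)
k=(abs(L[:,1])<.09)&(L[:,0]<.02)&(L[:,0]>-.1)&(L[:,2]>.2)&(L[:,2]<.29)
for lo in np.arange(-.09,.02,.01):
    j=k&(L[:,0]>=lo)&(L[:,0]<lo+.01); 
    if j.sum(): print(round(lo,3),j.sum(),"y",np.round(np.percentile(L[j,1],[5,50,95]),3),"z",np.round(np.percentile(L[j,2],[5,50,95]),3))
cv2.imwrite("pics/s4c.png",cv2.resize(a[80:200,240:370],(780,600)[:2],interpolation=cv2.INTER_CUBIC)[:,:,::-1])
```

```text
15.45 [-0.37521473  0.47260717 -4.12164327] [ 0.55970473 -0.25477474  0.28330796] [-1.58073012e+02 -5.98673088e-02 -7.50342554e+01]
-0.06 7 y [-0.017 -0.003  0.002] z [0.25  0.258 0.28 ]
-0.05 47 y [-0.025 -0.016  0.002] z [0.25  0.272 0.288]
-0.04 97 y [-0.059  0.     0.055] z [0.205 0.249 0.287]
-0.03 95 y [-0.059  0.007  0.055] z [0.214 0.258 0.288]
-0.02 36 y [-0.023 -0.004  0.003] z [0.248 0.257 0.289]
-0.01 30 y [-0.015  0.001  0.004] z [0.248 0.257 0.283]
-0.0 33 y [-0.005 -0.     0.004] z [0.245 0.253 0.288]
0.01 63 y [-0.003  0.001  0.004] z [0.245 0.263 0.288]
```

View pics/s4c.png

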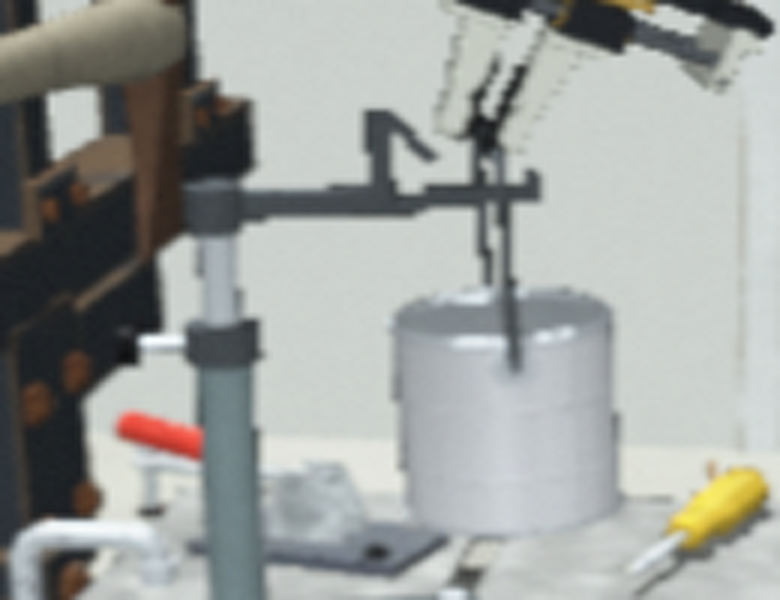

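Image: the bail is centred on the hook line (legs at y -59 and +55 mm), with its crown at (490,140) between the guard nose (435,155) and the lip (535,185). Now I'll lower gently and feel for the landing.

Call:
move_arm(moves=[0.5,0,0.13,0.33,0,0,0,0.5,0,0.13,0.33,0,0,0,0.5,0,0.13,0.33,0,0,0,0.5,0,0.13,0.33,0,0,0,0.5,0,0,0,0,0,0,0.5,0,0,0,0,0,0])

```text
clock: 16.1
tool_pos: [0.5601, -0.2546, 0.269]
orientation: [-158.1, -0.1, -75.0]
force: [-0.4, -0.2, -4.4]
opening: 0.0085
gripper_force: 30.0
```

Call:
move_arm(moves=[0.5,0,0.04,0.09,0,0,0,0.5,0,0.04,0.09,0,0,0,0.5,0,0,0,0,0,0,0.5,0,0,0,0,0,0])

```text
clock: 16.5
tool_pos: [0.56, -0.2547, 0.2672]
orientation: [-158.1, -0.1, -75.0]
force: [-0.1, -0.5, -4.6]
opening: 0.0088
gripper_force: 30.0
```

Call:
move_arm(moves=[0.5,0,0.04,0.09,0,0,0,0.5,0,0.04,0.09,0,0,0,0.5,0,0,0,0,0,0,0.5,0,0,0,0,0,0])

```text
clock: 16.9
tool_pos: [0.5599, -0.2547, 0.2651]
orientation: [-158.1, -0.1, -75.0]
force: [-0.3, 0.2, -4.5]
opening: 0.0087
gripper_force: 30.0
```

Call:
move_arm(moves=[0.5,0,0.04,0.09,0,0,0,0.5,0,0,0,0,0,0,0.5,0,0,0,0,0,0])

```text
clock: 17.2
tool_pos: [0.5599, -0.2547, 0.2641]
orientation: [-158.1, -0.1, -75.0]
force: [-0.4, -0.2, -4.2]
opening: 0.0088
gripper_force: 30.0
```

Call:
move_arm(moves=[0.5,0,0.04,0.09,0,0,0,0.5,0,0,0,0,0,0,0.5,0,0,0,0,0,0])

```text
clock: 17.5
tool_pos: [0.5599, -0.2547, 0.2632]
orientation: [-158.1, -0.1, -75.0]
force: [0.1, 0.2, -5.2]
opening: 0.0087
gripper_force: 30.0
```

Call:
move_arm(moves=[0.5,0,0.04,0.09,0,0,0,0.5,0,0,0,0,0,0,0.5,0,0,0,0,0,0])

```text
clock: 17.8
tool_pos: [0.5598, -0.2547, 0.2621]
orientation: [-158.1, -0.1, -75.0]
force: [0.1, 0.1, -5.4]
opening: 0.0089
gripper_force: 30.0
```

Call:
move_arm(moves=[0.5,0,0.04,0.09,0,0,0,0.5,0,0,0,0,0,0,0.5,0,0,0,0,0,0])

```text
clock: 18.1
tool_pos: [0.5598, -0.2547, 0.2612]
orientation: [-158.1, -0.1, -75.0]
force: [0.3, 0.4, -3.9]
opening: 0.0088
gripper_force: 30.0
```

Call:
move_arm(moves=[0.5,0,0.04,0.09,0,0,0,0.5,0,0,0,0,0,0,0.5,0,0,0,0,0,0])

```text
clock: 18.4
tool_pos: [0.5599, -0.2548, 0.2605]
orientation: [-158.0, -0.1, -75.0]
force: [-0.4, -0.4, -3.1]
opening: 0.009
gripper_force: 30.0
```

Call:
move_arm(moves=[0.5,0,0.04,0.09,0,0,0,0.5,0,0,0,0,0,0,0.5,0,0,0,0,0,0])

```text
clock: 18.7
tool_pos: [0.56, -0.2548, 0.2596]
orientation: [-158.0, -0.1, -75.0]
force: [-0.4, 0.1, -1.3]
opening: 0.0091
gripper_force: 30.0
```

Contact: the landing is at about 0.260, so H is about 0.256. I'll raise 4.4 mm (about 3 mm clear) and slide back 31 mm under the guard.

Call:
move_arm(moves=[0.5,0,-0.08,-0.2,0,0,0,0.5,0,-0.08,-0.2,0,0,0,0.5,0,0,0,0,0,0,0.5,0,0,0,0,0,0])

```text
clock: 19.1
tool_pos: [0.5596, -0.2547, 0.2633]
orientation: [-158.1, -0.0, -75.0]
force: [0.8, 0.2, -4.7]
opening: 0.0089
gripper_force: 30.0
```

Call:
move_arm(moves=[0.5,0,-0.14,0.06,0,0,0,0.5,0,-0.25,0.1,0,0,0,0.5,0,-0.28,0.11,0,0,0,0.5,0,-0.28,0.11,0,0,0,0.5,0,-0.28,0.11,0,0,0,0.5,0,-0.25,0.1,0,0,0,0.5,0,-0.14,0.06,0,0,0,0.5,0,0,0,0,0,0])

```text
clock: 19.9
tool_pos: [0.5768, -0.2501, 0.2635]
orientation: [-158.1, -0.1, -75.0]
force: [0.4, 0.7, -5.1]
opening: 0.0088
gripper_force: 30.0
```

Call:
move_arm(moves=[0.5,0,-0.12,0.05,0,0,0,0.5,0,-0.22,0.09,0,0,0,0.5,0,-0.26,0.1,0,0,0,0.5,0,-0.26,0.1,0,0,0,0.5,0,-0.22,0.09,0,0,0,0.5,0,-0.12,0.05,0,0,0,0.5,0,0,0,0,0,0,0.5,0,0,0,0,0,0])

```text
clock: 20.7
tool_pos: [0.5892, -0.2469, 0.2636]
orientation: [-158.1, -0.1, -75.0]
force: [0.6, 0.6, -4.9]
opening: 0.0089
gripper_force: 30.0
```

Call:
move_arm(moves=[0.5,0,0.07,0.18,0,0,0,0.5,0,0.04,0.09,0,0,0,0.5,0,0,0,0,0,0,0.5,0,0,0,0,0,0])

```text
clock: 21.1
tool_pos: [0.589, -0.2469, 0.2606]
orientation: [-158.1, -0.1, -75.0]
force: [0.2, -0.3, -5.4]
opening: 0.0089
gripper_force: 30.0
```

Call:
move_arm(moves=[0.5,0,0.04,0.09,0,0,0,0.5,0,0.04,0.09,0,0,0,0.5,0,0,0,0,0,0,0.5,0,0,0,0,0,0])

```text
clock: 21.5
tool_pos: [0.5893, -0.247, 0.259]
orientation: [-158.0, -0.1, -75.0]
force: [0.8, 0.1, -3.5]
opening: 0.0089
gripper_force: 30.0
```

Call:
move_arm(moves=[0.5,0,0.04,0.09,0,0,0,0.5,0,0,0,0,0,0,0.5,0,0,0,0,0,0])

```text
clock: 21.8
tool_pos: [0.5894, -0.247, 0.2581]
orientation: [-158.0, -0.1, -75.0]
force: [2.3, 0.5, -1.3]
opening: 0.0086
gripper_force: 30.0
```

Call:
move_arm(moves=[0.5,0,0.04,0.09,0,0,0,0.5,0,0,0,0,0,0,0.5,0,0,0,0,0,0])

```text
clock: 22.1
tool_pos: [0.5894, -0.247, 0.2571]
orientation: [-158.0, -0.1, -75.0]
force: [3.0, 1.0, -3.3]
opening: 0.009
gripper_force: 30.0
```

The sideways force of about +3 N shows the wire riding the front edge of the seat recess. I'll move 3 mm further back.

Call:
move_arm(moves=[0.5,0,-0.14,0.06,0,0,0,0.5,0,-0.14,0.06,0,0,0,0.5,0,0,0,0,0,0,0.5,0,0,0,0,0,0])

```text
clock: 22.5
tool_pos: [0.5913, -0.2461, 0.2562]
orientation: [-158.1, -0.0, -75.0]
force: [-0.9, -0.2, -3.7]
opening: 0.0087
gripper_force: 30.0
```

Call:
move_arm(moves=[0.5,0,0.04,0.09,0,0,0,0.5,0,0,0,0,0,0,0.5,0,0,0,0,0,0])

```text
clock: 22.8
tool_pos: [0.5917, -0.2462, 0.2557]
orientation: [-158.1, -0.1, -75.0]
force: [-1.4, 0.7, -1.3]
opening: 0.0088
gripper_force: 30.0
```

Call:
move_arm(moves=[0.5,0,0.03,0.07,0,0,0,0.5,0,0,0,0,0,0,0.5,0,0,0,0,0,0])

```text
clock: 23.1
tool_pos: [0.5919, -0.2462, 0.2551]
orientation: [-158.1, -0.1, -75.0]
force: [-3.1, 0.1, -0.1]
opening: 0.0088
gripper_force: 30.0
```

Call:
move_arm(moves=[0.5,0,0.1,-0.04,0,0,0,0.5,0,0,0,0,0,0,0.5,0,0,0,0,0,0])

```text
clock: 23.4
tool_pos: [0.5914, -0.2464, 0.2553]
orientation: [-158.0, -0.1, -75.0]
force: [0.6, -0.0, -2.2]
opening: 0.009
gripper_force: 30.0
```

Run:
```python
from h import *
import time
for i in range(3):
    snap("side","s5"); o=ctrl.get_obs(); print(o["clock"],o["force"],o["moment"],o["tool_pos"])
```

```text
23.45 [ 1.00744535  1.15439706 -1.07753811] [0.01179352 0.99056147 0.05943693] [ 0.59129671 -0.24645619  0.25528593]
23.5 [ 1.86617834  1.61234135 -0.72194456] [0.03018563 0.93346285 0.0035715 ] [ 0.59129153 -0.246452    0.25526854]
23.55 [ 1.5798245   1.0180957  -1.32960109] [-0.0193206   0.8402324  -0.00301596] [ 0.59127692 -0.24644558  0.25528849]
```

Call:
move_arm(moves=[0.5,0,0.03,0.07,0,0,0,0.5,0,0,0,0,0,0,0.5,0,0,0,0,0,0,0.5,0,0,0,0,0,0])

```text
clock: 23.95
tool_pos: [0.5912, -0.2465, 0.2546]
orientation: [-158.0, -0.1, -75.0]
force: [2.1, 0.6, 0.5]
opening: 0.0089
gripper_force: 30.0
```

The weight is on the hook (fz +0.5 N). Opening slowly.

Call:
move_arm(moves=[1.1,0,0,0,0,0,0,1.3,0,0,0,0,0,0,1.5,0,0,0,0,0,0,1.8,0,0,0,0,0,0,2.2,0,0,0,0,0,0,2.6,0,0,0,0,0,0,2.6,0,0,0,0,0,0,2.6,0,0,0,0,0,0])

```text
clock: 24.75
tool_pos: [0.5908, -0.2465, 0.2542]
orientation: [-158.1, -0.1, -75.0]
force: [-0.6, 0.0, 0.5]
opening: 0.0258
gripper_force: 0.0
```

Run:
```python
from h import *
from m import cloud
o=ctrl.get_obs(); print(o["clock"],o["force"],o["opening"])
for n in("s6","s7"):
    snap("side",n); p,P,c=cloud("side",n,(250,90,360,260)); L=(P-[.583,-.218,0])@R.from_euler('z',15,degrees=True).as_matrix()
    k=(abs(L[:,0])<.06)&(abs(L[:,1])<.07)&(L[:,2]>.05)&(L[:,2]<.15); print("tin",np.round(L[k].mean(0),4), np.round([L[k,0].min(),L[k,0].max(),L[k,1].max()],3),k.sum())
    k=(abs(L[:,0])<.06)&(L[:,1]>.045)&(L[:,2]>.17)&(L[:,2]<.26)&(L[:,1]<.07); print("leg",np.round(L[k].mean(0),4),k.sum(), "slope x/z",np.polyfit(L[k,2],L[k,0],1)[0] if k.sum()>2 else None)
```

```text
24.75 [-0.56608002  0.01174213  0.52362707] 0.025837302102597038
tin [0.0064 0.035  0.1013] [-0.047  0.053  0.055] 1281
leg [0.0038 0.0529 0.2144] 78 slope x/z 0.009821557894545467
tin [0.0064 0.0349 0.1012] [-0.047  0.054  0.055] 1278
leg [0.0039 0.0537 0.2135] 76 slope x/z 0.013605091196286404
```

The tin hangs vertical and seated. Withdrawing along the tool axis.

Call:
move_arm(moves=[2.6,0,0,-0.3,0,0,0,2.6,0,0,-0.6,0,0,0,2.6,0,0,-1,0,0,0,2.6,0,0,-1.5,0,0,0,2.6,0,0,-2,0,0,0,2.6,0,0,-2,0,0,0,2.6,0,0,-2,0,0,0,2.6,0,0,-1.5,0,0,0])

```text
clock: 25.65
tool_pos: [0.5509, -0.2574, 0.3585]
orientation: [-157.9, -0.2, -75.0]
force: [0.0, -0.2, 0.0]
opening: 0.026
gripper_force: 0.0
```

Call:
move_arm(moves=[2.6,0,1,-1,0,0,0,2.6,0,1.5,-1,0,0,0,2.6,0,1.5,0,0,0,0,2.6,0,0.5,0,0,0,0,2.6,0,0,0,0,0,0,2.6,0,0,0,0,0,0,2.6,0,0,0,0,0,0,2.6,0,0,0,0,0,0])

```text
clock: 26.45
tool_pos: [0.5043, -0.2695, 0.3567]
orientation: [-158.1, -0.0, -75.0]
force: [-0.5, -0.9, 0.1]
opening: 0.0259
gripper_force: 0.0
```

Call:
move_arm(moves=[2.6,0,0,0,0,0,0,2.6,0,0,0,0,0,0,2.6,0,0,0,0,0,0,2.6,0,0,0,0,0,0,2.6,0,0,0,0,0,0,2.6,0,0,0,0,0,0,2.6,0,0,0,0,0,0,2.6,0,0,0,0,0,0])

```text
clock: 27.25
tool_pos: [0.5039, -0.2696, 0.357]
orientation: [-158.1, -0.1, -75.0]
force: [0.9, 0.0, -0.0]
opening: 0.026
gripper_force: 0.0
```

Run:
```python
from h import *
from m import cloud
o=ctrl.get_obs(); print(o["clock"],o["force"],o["tool_pos"])
im=[]
for i in range(5):
    n=f"s8{i}"; a,d,m=snap("side",n); im.append(a.astype(int)); p,P,c=cloud("side",n,(250,90,360,260)); L=(P-[.583,-.218,0])@R.from_euler('z',15,degrees=True).as_matrix()
    k=(abs(L[:,0])<.06)&(abs(L[:,1])<.07)&(L[:,2]>.05)&(L[:,2]<.15); print("tin",np.round(L[k].mean(0),4),k.sum())
    k=(abs(L[:,0])<.06)&(L[:,1]>.045)&(L[:,2]>.17)&(L[:,2]<.26)&(L[:,1]<.07); print("leg",np.round(L[k].mean(0),4),k.sum())
print([(abs(im[i]-im[0]).max(2)>40)[90:260,250:340].sum() for i in range(5)])
cv2.imwrite("pics/fin.png",cv2.resize(im[-1].astype(np.uint8)[60:240,230:410],(590,590),interpolation=cv2.INTER_CUBIC)[:,:,::-1])
```

```text
27.25 [ 0.86592036  0.02761474 -0.04438559] [ 0.50387088 -0.26958494  0.35704872]
tin [0.0064 0.0348 0.1012] 1272
leg [0.0038 0.053  0.2143] 77
tin [0.0064 0.0348 0.1012] 1281
leg [0.0037 0.0528 0.2142] 77
tin [0.0064 0.0349 0.1014] 1280
leg [0.0038 0.0531 0.2154] 79
tin [0.0064 0.0348 0.1013] 1276
leg [0.0038 0.053  0.2138] 76
tin [0.0064 0.0349 0.1012] 1273
leg [0.0038 0.053  0.2148] 80
[np.int64(0), np.int64(0), np.int64(0), np.int64(0), np.int64(0)]
```

The tin hangs perfectly still and the arm is clear. Handing in.

```bash
python3 -c "
from plant import ctrl
print(ctrl.close_job())"
```

```text
the job is handed in; nothing more can be done
None
```

The tin now hangs upright and still on the hook, with its bail in the seat and the gripper clear, and the job was handed in at about 27.5 s; during the first swing the wrist neared a joint limit and lifted the tin early, so I set it down with the bail upright before carrying it.

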